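# Find a case's inner gap with stepped gauge leaves

## Task

Find the hidden gap inside the white case: starting with the thinnest, slide the gauge leaves one at a time along their lanes into the case, each fully home until its tab meets the case, until you come to one that binds against the ledge inside, and press steadily on that one for a moment (with 3 to 20 N) to be sure, never ramming it. Draw that leaf back until its tongue is wholly out of the case but still in its lane, leave the thinner ones home as the record, leave the thicker ones where they are, and do not disturb the caliper, the module or the pen.

Things in the scene. Friction and masses are not known exactly. Their poses are not given: they have to be found in the camera images.
- jig: fixed aluminium jig with a white case clamped on its far end. Origin on the bench under it; x along the lanes to the case, y across, z up; yaw varies. Deck 10 mm above the bench. Five lanes at y = -88, -44, 0, 44, 88 mm between T rails (tops 11 mm over the deck) whose lips hold the leaves' tails down with 1.5 mm play (1 mm to each side): leaves only slide along x
- mouth (a point): middle of the lower edge of the case's mouth: jig x = 60, y = 0, z = 10 mm. The case spans jig x = 60 to 150 mm, is 254 mm wide, its top 50 mm above the deck; its mouth (24 mm high) faces the lanes. A leaf that fits slides on until its tab meets the case front: its origin is then at jig x = 56 mm, fully home
- ledge (a point): point on the deck at jig x = 75, y = 0, z = 10 mm, below the front edge of the hidden rigid ledge that hangs inside the case across all lanes (jig x = 75 to 105 mm). Gap from deck to ledge: unknown, 5 to 15 mm, the same in every lane. A leaf too thick stops dead, tongue end on the ledge, its origin near jig x = 0
- leaf4: steel gauge leaf, tongue 4 mm thick, 20 mm wide, in any one of the 5 lanes. Origin: under its upright tab, on the deck, at jig x = -50 to -30 mm at first; x towards the tongue, z up. Tab 8 mm (x) by 20 mm, top 42 mm over the deck. Square tongue end 75 mm ahead of the origin; 5 mm thick, 32 mm wide tail to 34 mm behind it (thicker leaf, longer tail). About 150 g; slides with under 3 N
- leaf7: steel gauge leaf, tongue 7 mm thick, 20 mm wide, in any one of the 5 lanes. Origin: under its upright tab, on the deck, at jig x = -50 to -30 mm at first; x towards the tongue, z up. Tab 8 mm (x) by 20 mm, top 42 mm over the deck. Square tongue end 75 mm ahead of the origin; 5 mm thick, 32 mm wide tail to 44 mm behind it (thicker leaf, longer tail). About 160 g; slides with under 3 N
- leaf10: steel gauge leaf, tongue 10 mm thick, 20 mm wide, in any one of the 5 lanes. Origin: under its upright tab, on the deck, at jig x = -50 to -30 mm at first; x towards the tongue, z up. Tab 8 mm (x) by 20 mm, top 42 mm over the deck. Square tongue end 75 mm ahead of the origin; 5 mm thick, 32 mm wide tail to 54 mm behind it (thicker leaf, longer tail). About 170 g; slides with under 3 N
- leaf13: steel gauge leaf, tongue 13 mm thick, 20 mm wide, in any one of the 5 lanes. Origin: under its upright tab, on the deck, at jig x = -50 to -30 mm at first; x towards the tongue, z up. Tab 8 mm (x) by 20 mm, top 42 mm over the deck. Square tongue end 75 mm ahead of the origin; 5 mm thick, 32 mm wide tail to 64 mm behind it (thicker leaf, longer tail). About 180 g; slides with under 3 N
- leaf16: steel gauge leaf, tongue 16 mm thick, 20 mm wide, in any one of the 5 lanes. Origin: under its upright tab, on the deck, at jig x = -50 to -30 mm at first; x towards the tongue, z up. Tab 8 mm (x) by 20 mm, top 42 mm over the deck. Square tongue end 75 mm ahead of the origin; 5 mm thick, 32 mm wide tail to 74 mm behind it (thicker leaf, longer tail). About 190 g; slides with under 3 N
- caliper: bystander: caliper, 210 x 55 x 12 mm, lying on the bench on the jig's +y side; origin under its beam's middle
- module: bystander: green circuit module, 70 x 45 x 19 mm, on the bench on the jig's -y side; origin under its middle
- pen: bystander: black pen, 140 x 10 x 10 mm, lying on a clipboard well off to the -y side; origin under its middle
Things that resemble listed ones, but are neither listed nor needed, are in the scene too. What is shaped like the leaf4 but turquoise is not meant.

How it is judged:
By the outcome, as a careful person would: the job done as asked, in the order asked, and still so for the second after the job is handed in, with the robot touching nothing.
It also fails if it takes over 72 s, if anything falls off the work surface, if the arm or the gripper's body presses on something with over 40 N, if the wrist force passes 120 N, or if a joint passes its speed limit or range.

## Robot

A 6-joint arm with a two-finger parallel gripper is mounted at the origin on the work surface. World frame = base frame: x ahead of the robot, y to its left, z up, the work surface at z = 0. Lengths are in m, angles in rad, forces in N, time in s.
With the tool pointing down it reaches from about 0.25 to 0.775 m from the base axis. Payload 4 kg.
Tool frame: the origin (TCP) lies at the very end of the fingers, on their centre line; the grasp point (between the pads) lies 19 mm behind it (ctrl.grip_depth is the distance from the TCP to the grasp point, in m); z points along the fingers, y is the direction in which the jaws open and shut (so a half turn about z gives the same grasp; the last joint's range is limited). The gripper opens to 85 mm and grips with 20 to 120 N. Pads are 22 mm wide; open, the fingers measure 114 mm over their backs; the gripper's body (76 mm by 85 mm) begins 54 mm behind the grasp point. The pads swing forward as they close: fully open they stand 13 mm farther back than shut.
Start: joints at [1.169, 0.087, 1.371, -0, 1.684, -0.103], TCP at [0.162, 0.526, 0.231] pointing down, gripper open.
Joint ranges: [-3.1, 3.1], [-0.76, 2.03], [0.27, 2.55], [-1.08, 4.22], [0.17, 2.65], [-2.57, 2.57]. Speed limits (rad/s): [2.79, 2.79, 3.14, 3.14, 3.14, 3.14].

## Interface

Orientations are given as a rotation vector (axis times angle).
In Python, from cell import ctrl gives the robot as it stands. The module is installed in compiled form; this text tells all that it offers. Calls block until the motion is done:
- ctrl.move_to(position, orientation): joint-space move of the TCP to a pose.
- ctrl.movel(position, rate=0.15, orientation=None, until_force=None): straight line of the TCP; orientation=None keeps the orientation; rate is the mean speed in m/s. With until_force (N) it stops when the force on the tool has changed by that much, and returns True; else False.
- ctrl.movej(angles): joint-space move.
- ctrl.open_gripper() and ctrl.grasp(strength=None): open the fingers fully, or close them until they stop; strength is the grip in N (None keeps the last).
- ctrl.pause(seconds).
- ctrl.ik(position, orientation): joint angles nearest the present ones, or None.
- ctrl.camera(name): name is "scene" or "top" or "wrist"; returns a dict with "pixels" (400x640x3 uint8, red, green, blue), "fx", "fy", "cx", "cy" (pixels), "view" (4x4, takes a point from world to camera coordinates). Camera axes: x right, y up, looking along -z (the intrinsics and any distortion apply to the point x, -y, -z); pixel columns grow to the right and rows downward; lengths in m; the calibration is good to about 2 mm. A picture is of the moment at which its call begins. There is no depth.
A pose or a line that the arm cannot do raises ctrl.PlanningError and nothing moves.
- ctrl.finish_job(): hands the job in, once; it reports no verdict.
Readings, each from a call of its own:
- ctrl.read_clock(): time.
- ctrl.read_joints(): joint angles.
- ctrl.read_dq(): joint speeds.
- ctrl.read_effort(): joint torques, N m.
- ctrl.read_position(): TCP position.
- ctrl.read_orientation(): TCP orientation.
- ctrl.read_ft_force(): force on the tool from outside, world axes, zero at the start.
- ctrl.read_wrist_torque(): the same for the moment, N m.
- ctrl.read_finger_gap(): finger opening in m.
Only numpy, scipy, OpenCV 4.12 (cv2) and the standard library are available. Lean on these libraries where they do the work, as an engineer would, in place of code of your own. Each camera call takes 0.05 s, during which the arm holds its last target. There are 200 camera calls.

## Working session

There is one attempt and no reset: what is moved stays moved. The work goes in short steps, each a Python script; the robot and the scene stay as the last script left them, time stands still between calls to the robot, and variables do not carry over. Pictures are saved under pics/ and viewed, about 8 in all and at most 12, crops included, and the job is handed in when it is done.

```bash
ls; mkdir -p pics; python3 - <<'E'
from cell import ctrl
import cv2
for n in ("scene","top"):
    c=ctrl.camera(n); cv2.imwrite(f"pics/{n}0.png",c["pixels"][:,:,::-1])
    print(n,c["fx"],c["fy"],c["cx"],c["cy"],c["view"].round(4).tolist(),[k for k in c])
print(ctrl.read_clock(),ctrl.read_orientation())
E
```

```text
pics
scene 508.162000827455 508.162000827455 315.0291648202349 201.2892503592837 [[0.7725, 0.6348, 0.0162, -0.2627], [-0.52, 0.6177, 0.5899, 0.3245], [0.3645, -0.4641, 0.8073, -1.7782], [0.0, 0.0, 0.0, 1.0]] ['pixels', 'fx', 'fy', 'cx', 'cy', 'view']
top 507.1294413040197 507.1294413040197 315.19041916951676 198.01520585234493 [[0.0022, -0.9999, 0.0103, -0.1606], [0.991, 0.0036, 0.1338, -0.4554], [-0.1338, 0.0099, 0.991, -1.6179], [0.0, 0.0, 0.0, 1.0]] ['pixels', 'fx', 'fy', 'cx', 'cy', 'view']
0.1 [-0.46755567 -3.10607813  0.00313121]
```

View pics/top0.png

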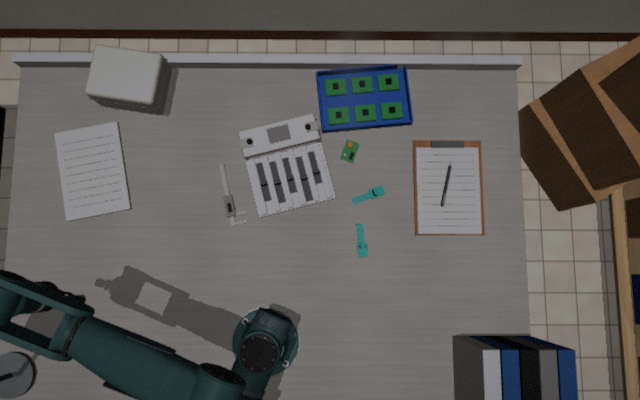

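View pics/scene0.png

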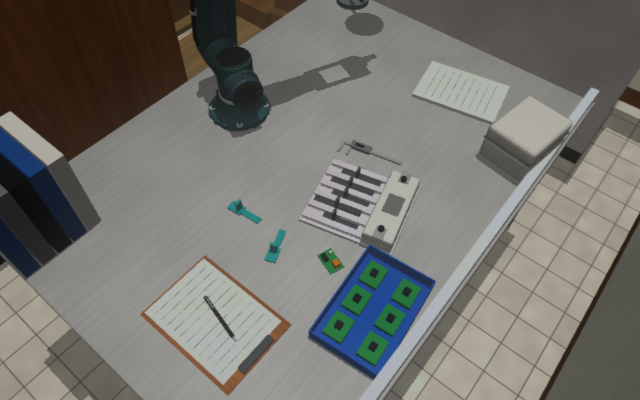

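The top view shows the jig at about (285,165) with the case at its upper end, the caliper at left (230,195), the module at (350,150) and turquoise decoys at (368,195) and (362,240). The scene view agrees. I'll zoom in on the jig.

```bash
cat > h.py <<'E'
import numpy as np, cv2
def ray(c,u,v,z):
    V=np.array(c["view"]); R=V[:3,:3]; o=-R.T@V[:3,3]
    d=R.T@np.array([(u-c["cx"])/c["fx"],-(v-c["cy"])/c["fy"],-1.])
    return o+d*(z-o[2])/d[2]
def proj(c,P):
    V=np.array(c["view"]); p=(V[:3,:3]@np.atleast_2d(P).T).T+V[:3,3]
    return np.c_[c["cx"]+c["fx"]*p[:,0]/-p[:,2], c["cy"]-c["fy"]*p[:,1]/-p[:,2]]
E
python3 - <<'E'
import cv2
i=cv2.imread("pics/top0.png")[105:225,210:370]
cv2.imwrite("pics/topc.png",cv2.resize(i,None,fx=5,fy=5,interpolation=cv2.INTER_CUBIC))
E
```

```text
(no output)
```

View pics/topc.png

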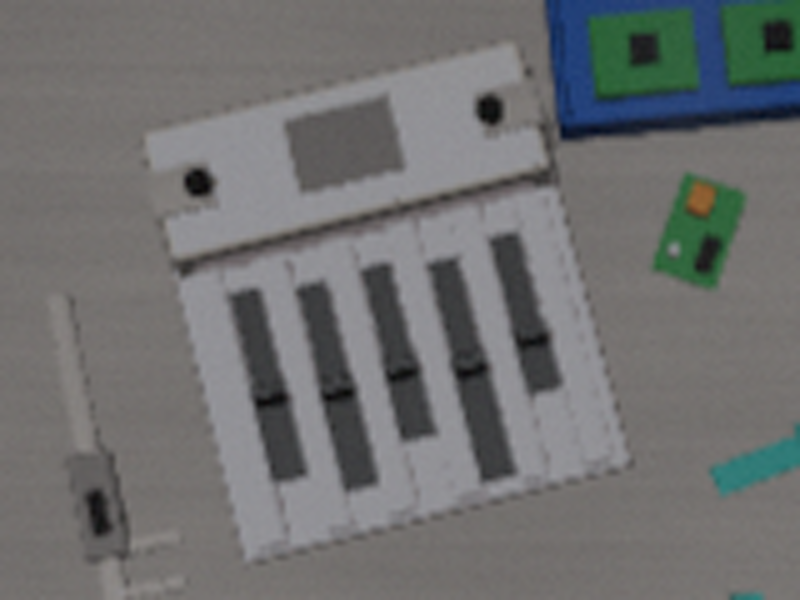

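The leaves' tails give the order from left (+y) to right. They read leaf10 (+88), leaf13 (+44), leaf7 (0), leaf16 (-44), leaf4 (-88). The case-top corners sit at crop (145,138), (515,42), (550,165), (175,258).

```bash
python3 - <<'E'
from cell import ctrl
from h import *
from scipy.spatial.transform import Rotation as Ro
c=ctrl.camera("top")
cv=lambda U,V:((U+.5)/5-.5+210,(V+.5)/5-.5+105)
P=np.array([ray(c,*cv(*p),.060)[:2] for p in [(145,138),(515,42),(550,165),(175,258)]])
J=np.array([[150,127],[150,-127],[60,-127],[60,127]])/1e3
Q=P-P.mean(0);K=J-J.mean(0)
a=np.arctan2((K[:,0]*Q[:,1]-K[:,1]*Q[:,0]).sum(),(K*Q).sum())
R=np.array([[np.cos(a),-np.sin(a)],[np.sin(a),np.cos(a)]]); t=P.mean(0)-R@J.mean(0)
print("yaw",a,"t",t,"res",(P-(J@R.T+t)).round(4).tolist())
for p in [(271,398),(338,392),(402,372),(470,368),(533,340)]:
    print("tab",((ray(c,*cv(*p),.050)[:2]-t)@R*1e3).round(1))
for p in [(287,480),(362,487),(418,437),(497,480),(545,390)]:
    print("tail",((ray(c,*cv(*p),.015)[:2]-t)@R*1e3).round(1))
# view pose over the lanes for the wrist camera
o=Ro.from_matrix(np.c_[[np.cos(a),np.sin(a),0],[np.sin(a),-np.cos(a),0],[0,0,-1]]).as_rotvec()
print("rot",o)
for s in (0,np.pi):
    oo=(Ro.from_rotvec([0,0,s])*Ro.from_rotvec(o)).as_rotvec()
    for x,y in((-60,-88),(50,88),(-60,88),(50,-88)):
        w=R@np.array([x,y])/1e3+t
        q=ctrl.ik([*w,.03],oo); print(s,x,y,w.round(3),None if q is None else np.round(q,2))
E
```

```text
yaw 0.2609391849935566 t [ 0.55766299 -0.06794769] res [[-0.0031, -0.0032], [-0.003, 0.0021], [0.0016, 0.0023], [0.0044, -0.0011]]
tab [-38.7  87.6]
tab [-45.9  44.9]
tab [-43.7   1.7]
tab [-52.3 -41.4]
tab [-44.9 -85.5]
tail [-87.9  92.3]
tail [-104.9   45.9]
tail [-82.1   2.1]
tail [-123.   -40.9]
tail [-73.1 -86.7]
rot [3.11489197 0.40872045 0.        ]
0 -60 -88 [ 0.522 -0.168] [-0.42  0.21  1.64 -0.    1.29  0.89]
0 50 88 [0.583 0.03 ] [-0.05  0.28  1.55 -0.    1.3   1.26]
0 -60 88 [0.477 0.002] [-0.12  0.06  1.82 -0.    1.27  1.19]
0 50 -88 [ 0.629 -0.14 ] [-0.31  0.41  1.39 -0.    1.34  1.  ]
3.141592653589793 -60 -88 [ 0.522 -0.168] [-0.42  0.21  1.64  0.    1.29 -2.25]
3.141592653589793 50 88 [0.583 0.03 ] [-0.05  0.28  1.55  0.    1.3  -1.88]
3.141592653589793 -60 88 [0.477 0.002] [-0.12  0.06  1.82  0.    1.27 -1.95]
3.141592653589793 50 -88 [ 0.629 -0.14 ] [-0.31  0.41  1.39  0.    1.34 -2.14]
```

```bash
cat >> h.py <<'E'
A=0.2610; T=np.array([.5577,-.0679])
def setpose(a,t):
    global A,T; A=a;T=np.array(t)
def rot():
    from scipy.spatial.transform import Rotation as Ro
    return Ro.from_matrix(np.c_[[np.cos(A),np.sin(A),0],[np.sin(A),-np.cos(A),0],[0,0,-1]]).as_rotvec()
def w(x,y,z):  # jig mm (z over bench) -> world m
    c,s=np.cos(A),np.sin(A); return np.array([c*x-s*y,s*x+c*y,z])/1e3+np.array([*T,0])
def j(p):
    c,s=np.cos(A),np.sin(A); d=np.array(p[:2])-T; return np.array([c*d[0]+s*d[1],-s*d[0]+c*d[1],p[2]])*1e3
E
python3 - <<'E'
from cell import ctrl
from h import *
ctrl.move_to(w(-40,0,280),rot()); ctrl.grasp(40)
c=ctrl.camera("wrist"); np.save("wv.npy",{k:c[k] for k in c},allow_pickle=True)
cv2.imwrite("pics/w1.png",c["pixels"][:,:,::-1])
print(ctrl.read_clock(),ctrl.read_position(),ctrl.read_ft_force(),ctrl.read_finger_gap(), proj(c,w(60,0,10)))
E
```

```text
3.4583 [ 0.51904745 -0.07828752  0.27997739] [0.24006027 0.53547681 0.76513442] 0.00026248472534492453 [[318.5231737   64.31058606]]
```

View pics/w1.png

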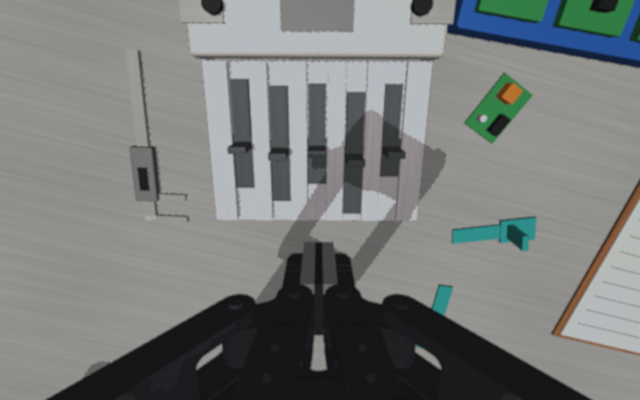

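The wrist view shows all five lanes. The case's front top edge runs (190,52)–(445,52), and the tabs are at (240,148), (279,153), (317,152), (355,160) and (394,153). The tail lengths confirm the order.

```bash
python3 - <<'E'
from h import *
c=np.load("wv.npy",allow_pickle=True).item()
for n,p,z in [("edgeL",(190,51),.06),("edgeR",(445,53),.06),("deckL",(216,220),.01),("deckR",(418,220),.01)]+[("tabtop",p,.052) for p in[(239,148),(279,153),(316,151),(355,160),(394,153)]]+[("tail",p,.015) for p in[(245,188),(281,201),(317,184),(352,213),(390,176)]]:
    print(n,j(ray(c,*p,z)).round(1)[:2])
E
```

```text
edgeL [ 70.  126.2]
edgeR [  68.  -124.4]
deckL [-129.6  133.4]
deckR [-129.8 -129.2]
tabtop [-27.5  86.9]
tabtop [-33.1  43.4]
tabtop [-30.9   2.8]
tabtop [-41.  -40.2]
tabtop [-33.2 -82.7]
tail [-84.6  91.7]
tail [-101.7   47.4]
tail [-79.4   2. ]
tail [-118.   -42.6]
tail [-69.2 -88. ]
```

```bash
cat >> h.py <<'E'
def leg(ctrl,x,y,z,rate,f=None):
    r=ctrl.movel(w(x,y,z),rate=rate,until_force=f)
    p=j(ctrl.read_position()); F=np.array(ctrl.read_ft_force())
    fx=F[0]*np.cos(A)+F[1]*np.sin(A); fy=-F[0]*np.sin(A)+F[1]*np.cos(A)
    print(f"t={ctrl.read_clock():.1f} hit={r} at {p.round(1)} F(jig)={fx:.1f},{fy:.1f},{F[2]:.1f}")
    return r,p
E
python3 - <<'E'
from cell import ctrl
from h import *
y=-86
leg(ctrl,-70,y,100,.25)
r,p=leg(ctrl,-70,y,27,.12,5)
if not r:
    r,p=leg(ctrl,22,y,27,.05,6)
    if not r: r,p=leg(ctrl,70,y,27,.015,6)
c=ctrl.camera("wrist"); cv2.imwrite("pics/w2.png",c["pixels"][:,:,::-1])
E
```

```text
t=4.4 hit=False at [-69.1 -86.3 101.5] F(jig)=1.3,0.2,-0.3
t=5.2 hit=False at [-69.3 -86.4  28. ] F(jig)=0.3,-0.2,1.1
t=7.2 hit=False at [ 22.  -86.   26.9] F(jig)=-1.7,-0.7,1.0
t=8.8 hit=True at [ 43.1 -85.7  26.2] F(jig)=0.3,0.6,-0.2
```

View pics/w2.png

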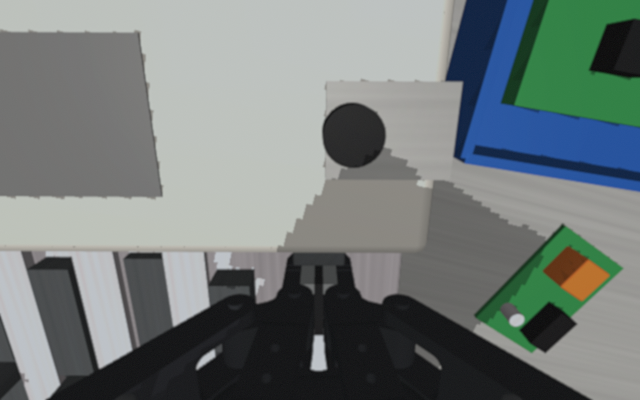

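The wrist picture shows the finger right up at the case front, about (318,262). I'll press once more to confirm leaf4 is home and to learn how the force behaves after a stop.

```bash
python3 - <<'E'
from cell import ctrl
from h import *
y=-86
r,p=leg(ctrl,60,y,27,.01,8)
for k in range(3):
    ctrl.pause(.1); leg(ctrl,*p,.01) if 0 else print(np.round(ctrl.read_ft_force(),1), j(ctrl.read_position()).round(2))
E
```

```text
t=9.5 hit=True at [ 42.9 -85.1  24.6] F(jig)=0.2,-0.6,-0.5
[-0.4  0.1  0.1] [ 42.45 -84.85  23.99]
[-0.9  1.3 -0.1] [ 42.19 -84.73  23.72]
[-0.2 -1.   0.1] [ 42.11 -84.76  23.73]
```

Leaf4 is home, since a second press stopped within 0.2 mm of the first. Next is leaf7.

```bash
cat >> h.py <<'E'
def leave(ctrl,y):
    p=j(ctrl.read_position()); leg(ctrl,p[0]-15,y,28,.1); leg(ctrl,p[0]-15,y,100,.2)
def push(ctrl,y,x0):
    leg(ctrl,x0,y,100,.3)
    if leg(ctrl,x0,y,28,.12,5)[0]: return "descent"
    if leg(ctrl,-24,y,28,.05,6)[0]: return "early"
    if leg(ctrl,0,y,28,.015,5)[0]: return "bind?"
    if leg(ctrl,28,y,28,.06,6)[0]: return "mid"
    return "home?" if leg(ctrl,60,y,28,.015,6)[0] else "none"
E
python3 - <<'E'
from cell import ctrl
from h import *
leave(ctrl,-86)
print(push(ctrl,2,-72))
E
```

```text
t=10.2 hit=False at [ 27.  -86.1  28.2] F(jig)=0.1,0.3,-0.1
t=10.7 hit=False at [ 27.4 -86.  100.2] F(jig)=-0.8,0.0,-0.3
t=11.2 hit=False at [-72.8   2.6  98.6] F(jig)=1.2,-0.8,0.5
t=12.0 hit=False at [-71.3   1.5  28.4] F(jig)=0.2,-0.7,0.6
t=13.1 hit=False at [-23.8   2.1  27.7] F(jig)=0.4,-0.7,-0.4
t=14.9 hit=False at [ 0.   2.  28.1] F(jig)=0.5,0.2,-0.8
t=15.5 hit=False at [28.4  2.1 27.9] F(jig)=-0.4,0.2,-0.6
t=16.6 hit=True at [43.2  2.2 27.4] F(jig)=0.1,-0.9,0.2
home?
```

```bash
python3 - <<'E'
from cell import ctrl
from h import *
r,p=leg(ctrl,60,2,28,.01,8)
leave(ctrl,2)
print(push(ctrl,89,-67))
E
```

```text
t=17.3 hit=True at [43.   2.6 26.1] F(jig)=-0.2,0.2,0.3
t=17.6 hit=False at [27.8  2.  27.9] F(jig)=-0.4,-0.0,-1.1
t=18.1 hit=False at [ 28.3   2.  100.1] F(jig)=0.2,-0.0,-0.2
t=18.7 hit=False at [-67.8  89.4  98.6] F(jig)=0.7,0.3,0.2
t=19.4 hit=False at [-66.3  88.5  28.4] F(jig)=0.8,-0.4,-0.3
t=20.5 hit=False at [-23.6  89.1  27.7] F(jig)=0.8,-0.1,-0.2
t=21.4 hit=True at [-12.5  89.2  27.2] F(jig)=0.4,0.8,0.0
bind?
```

Leaf7 is home (43.0). Leaf10 stopped at -12.5, and a bind was predicted at about -13. Now I'll press it steadily in small steps while monitoring the force.

```bash
python3 - <<'E'
from cell import ctrl
from h import *
def fj():
    F=np.mean([ctrl.read_ft_force() for _ in range(3)],0); return F[0]*np.cos(A)+F[1]*np.sin(A)
for dx in np.arange(-13,-6,.5):
    ctrl.movel(w(dx,89,28),rate=.01); ctrl.pause(.1)
    f=fj(); print(dx,round(f,1),j(ctrl.read_position()).round(1),round(ctrl.read_clock(),1))
    if abs(f)>8: break
for k in range(5):
    ctrl.pause(.3); print(round(fj(),1),j(ctrl.read_position()).round(1))
E
```

```text
-13.0 0.1 [-13.   89.   27.9] 21.8
-12.5 -0.6 [-12.5  89.   28. ] 22.1
-12.0 -1.5 [-12.3  89.   27.9] 22.5
-11.5 -5.1 [-12.2  89.   27.9] 22.8
-11.0 -6.1 [-12.1  89.   27.9] 23.2
-10.5 -7.0 [-12.1  89.   27.9] 23.5
-10.0 -9.5 [-12.   89.   27.9] 23.9
-8.8 [-12.   89.1  27.9]
-9.2 [-12.   89.   27.9]
-9.4 [-12.   89.   27.9]
-8.3 [-12.1  89.1  27.9]
-9.5 [-12.   89.1  27.9]
```

It held about 9 N for 1.5 s with no movement, so leaf10 binds. I'll back off, come down in front of its tab and push it back.

```bash
python3 - <<'E'
from cell import ctrl
from h import *
y=89
leg(ctrl,-27,y,28,.1); leg(ctrl,-27,y,100,.2); leg(ctrl,35,y,100,.2)
r,p=leg(ctrl,35,y,30,.1,5)
if not r:
    r,p=leg(ctrl,-17,y,30,.03,8)
    leg(ctrl,p[0]+10,y,30,.1); leg(ctrl,p[0]+10,y,100,.2)
    leg(ctrl,-40,0,280,.25)
    for n in("wrist","top"):
        c=ctrl.camera(n); cv2.imwrite(f"pics/{n}3.png",c["pixels"][:,:,::-1])
E
```

```text
t=25.7 hit=False at [-26.3  89.   28.2] F(jig)=1.0,0.0,-0.0
t=26.2 hit=False at [-26.5  89.   99.8] F(jig)=-0.6,-0.5,-0.4
t=26.7 hit=False at [33.9 89.5 97.4] F(jig)=-0.6,0.7,0.2
t=27.5 hit=False at [35.5 88.8 30.7] F(jig)=0.3,-0.1,0.7
t=29.4 hit=False at [-17.  89.  30.] F(jig)=0.1,0.2,-0.9
t=29.6 hit=False at [-6.8 89.  30.1] F(jig)=0.5,0.0,0.3
t=30.1 hit=False at [ -7.2  89.  100.1] F(jig)=-0.2,0.6,-0.4
t=31.1 hit=False at [-40.5   0.7 277.7] F(jig)=-0.4,-0.0,-0.0
```

View pics/wrist3.png

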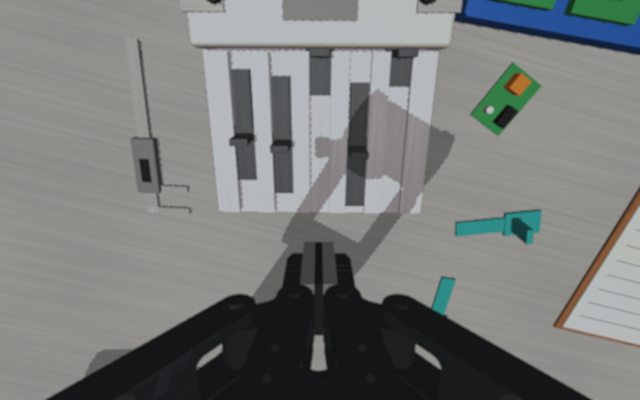

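Leaf7 (318,52) and leaf4 (404,52) are home against the case. Leaf10's tongue end is in plain view at (242,69), clear of the case, and it is still in its lane. Leaf13, leaf16, the caliper and the module look unmoved. I'll hand it in.

```bash
python3 - <<'E'
from cell import ctrl
print(ctrl.read_clock()); ctrl.finish_job()
E
```

```text
31.2167
the job is handed in; nothing more can be done
```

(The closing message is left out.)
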